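# Shake the castings out of the upturned moulds and close the storage tin

## Task

Lift the lid off the green storage tin and lay it on the table, then hold each upturned mould cup over the open tin and shake it until its weight stops dropping, so that every casting stuck in it has fallen into the tin. Stand both cups back on the wooden board, mouth down as they were, and put the lid back on the tin so that it sits flat and centred. The number of castings in a cup varies, and one that lands elsewhere must also go into the tin; do not knock the things around about.

Things in the scene. Friction and masses are not known exactly. Their poses are not given: they have to be found in the camera images.
- board: fixed light-wood board on the table, 170 mm along its x, 290 mm along its y, 8 mm thick; origin at the centre of its underside, on the table. A bench vice (89 mm high) stands before it up to x = 0.43 m, and a half-open chest drawer (67 mm high) behind it from about x = 0.63 m
- tin: fixed round green storage tin, 153 mm across its rim, 115 mm high, wall 5 mm, inner floor 5 mm above the table, inside 140 mm across; origin at the centre of its underside, on the table
- lid_knob (a point): round green loose lid, 160 mm across, 0.2 kg: a 6 mm plate, below it a 132 mm disc 8 mm deep that drops inside the rim, on top a brass knob 26 mm across, 28 mm high. The point is in the knob, 10 mm below its top, 18 mm above the plate, 32 mm above the lid's lowest face: 139 mm above the table when seated on the tin, 32 mm when lying on the table. z up
- cup_a_lug (a point): aluminium mould cup A, upturned on the board: open mouth down. Body 70 x 70 mm, 110 mm high, inside 50 x 50 mm, flange 86 x 86 mm at the mouth; on top a square lifting lug 36 x 36 mm, 40 mm high. The point is the lug's centre, 130 mm above the mouth; z up, x and y along the lug's sides. 0.3 to 0.6 kg empty; may hold 0 to 2 castings
- cup_b_lug (a point): mould cup B, the same in shape, size and frame as cup A (point at the centre of its lug, 130 mm above its mouth; lug 36 x 36 x 40 mm); 0.3 to 0.6 kg empty, may hold 0 to 2 castings
- casting_1_mid (a point): cast orange knob, 46 mm across, 40 mm high, 0.13 kg, domed top, coned foot; the point is its centre, half-way up, z axis from foot to dome; None if absent. Starts in cup A, centre 32 mm above the mouth, on two spring catches that hold it while the cup is moved smoothly and let it drop at a brisk up-and-down shake (upward jerks over about 4 m/s2: 50 mm strokes of a quarter second or less)
- casting_2_mid (a point): cast orange knob, 46 mm across, 40 mm high, 0.13 kg, domed top, coned foot; the point is its centre, half-way up, z axis from foot to dome; None if absent. Starts in cup A, centre 78 mm above the mouth, held in the same way on its own two catches
- casting_3_mid (a point): cast orange knob, 46 mm across, 40 mm high, 0.13 kg, domed top, coned foot; the point is its centre, half-way up, z axis from foot to dome; None if absent. Starts in cup B, centre 32 mm above the mouth, held in the same way on its own two catches
- casting_4_mid (a point): cast orange knob, 46 mm across, 40 mm high, 0.13 kg, domed top, coned foot; the point is its centre, half-way up, z axis from foot to dome; None if absent. Starts in cup B, centre 78 mm above the mouth, held in the same way on its own two catches
- mallet: bystander: loose wooden mallet, 233 mm long, 66 mm high, behind the tin
- bottle: bystander: loose dropper bottle, 33 mm across and 102 mm tall, in front of the board at its left end
- colour_cup: bystander: loose small brass cup, 65 mm across and 48 mm high, in front of the tin on the robot's side
Things that resemble listed ones, but are neither listed nor needed, are in the scene too. Of the things that look like the part that bears lid_knob, the smaller one is meant.

How it is judged:
By the outcome, as a careful person would: the job done as asked, in the order asked, and still so for the second after the job is handed in, with the robot touching nothing.
Of casting_1, casting_2, casting_3, casting_4 only 2 to 4 are there at a start; the rules pass over those that are not, and their reading is None.
At some moment in a run one of lid may be knocked a few centimetres aside while the robot is not near it.
It also fails if it takes over 208 s, if anything falls off the work surface, if the arm or the gripper's body presses on something with over 40 N, if the wrist force passes 120 N, or if a joint passes its speed limit or range.

## Robot

A 6-joint arm with a two-finger parallel gripper is mounted at the origin on a cart in front of the work surface, level with it; the furniture and walls round the work are solid. World frame = base frame: x ahead of the robot, y to its left, z up, the work surface at z = 0. Lengths are in mm, angles in rad, forces in N, time in s.
With the tool pointing down it reaches from about 350 to 975 mm from the base axis. Payload 7.1 kg.
Tool frame: the origin (TCP) lies midway between the tips of the shut fingers; the grasp point (between the pads) lies 19 mm behind it (ctrl.tcp_to_grasp is the distance from the TCP to the grasp point, in mm); z points along the fingers, y is the line along which they close (so a half turn about z gives the same grasp; the last joint's range is limited). The gripper opens to 88 mm and grips with 3 to 60 N. Pads are 20 mm wide; open, the fingers measure 115 mm over their backs; the gripper's body (75 mm by 178 mm) begins 61 mm behind the grasp point.
Start: joints at [-0.019, 0.423, 1.63, -0, 1.089, -0.019], TCP at [624.984, 0.026, 222.675] pointing down, gripper open.
Joint ranges: [-3, 3], [-0.9, 2.11], [0.09, 2.58], [-1.31, 4.45], [0.11, 2.69], [-2.54, 2.54]. Speed limits (rad/s): [2.39, 2.39, 3.01, 3.14, 3.14, 3.14].

## Interface

Orientations are given as a rotation vector (axis times angle).
In Python, from workcell import get_obs, cams, ticket, boxes_of, ctrl gives the robot as it stands.
- The arm moves only by the shell command python3 -m creep 'ROWS' [OPENING]. ROWS is JSON, one flat list of numbers, 4 for each row, row after row: the shift along the world's x, y, z in m, then the turn about the world's z in rad. In form: [tx, ty, tz, spin, tx, ty, tz, spin, ...]. A call has 1 to 10 rows; each row is the pose to reach, as a shift and turn from the pose commanded when the call began; what a row does not reach only later rows make up. A row lasts 1/12 s, in which the tool goes at most 41.7 mm and 7.16 degrees, less where a joint would pass 70% of its speed; a pose out of reach is approached as far as the arm can. A call with a gripper value outside its range is refused whole. OPENING is the opening, from 0 (shut) to 1 (fully open), set as the call begins (- or left out, the last holds). The fingers move at their own pace and stop on an object; the grip force is fixed at half the most. Time passes only in rows, so rows that repeat a pose let the fingers close. It gives the time, the measured TCP pose, the force, the opening and the grip force at its end, in the units of the state.
- get_obs(): the state, without advancing time (a new reading comes with each control period).
- cams.get_image(name): name is "scene" or "side" or "wrist"; returns (picture, depth): 400x640x3 uint8, red, green, blue; 400x640 float32, mm along the optical axis (not along the pixel's ray), 0 where there is no reading.
- cams.get_calibration(name): a dict with "mtx" (3x3 intrinsics, pixels), "D" ([k1, k2, p1, p2, k3] as OpenCV has them; the pictures are not rectified), "R" (3x3) and "t" (3): a world point X has camera coordinates R X + t; the wrist camera has in their place "mount" (4x4, takes a point from camera to tool coordinates, whose origin is the TCP and whose axes are the flange's). Camera axes: x right, y down, z forward; pixel columns grow to the right and rows downward; lengths in mm; the calibration is good to about 2 mm. A picture is of the moment at which its call begins: read the wrist's pose just before it. get_calibration takes no time and is no camera call.
- ticket.close_job(): hands the job in; it is judged then, once.
Trained networks look in the newest picture that a camera, given by its name, has taken for a name from the list of things; names that differ only in an ending like _2 or _b are one class to them, and where a whole thing is asked for, a point or a joint stands for the part that bears it (a point fixed in the world has none). Each returns a list of dicts, best first, with "score" (0 to 1); they miss things now and then, are a little off and sometimes report something else, mostly with a low value. They report only what shows in the picture. A call takes as long as a camera call. They do not tell look-alikes from the thing itself.
- boxes_of(camera, target): "centre" ([column, row] in pixels, amid what is visible of it).
The state is a dict: "t": time; "qpos": joint angles; "qvel": joint speeds; "joint_torque": joint torques, N m; "ee_pos": TCP position; "orientation": TCP orientation; "ft_force": force on the tool from outside, world axes, zero at the start; "moment": the same for the moment, N m; "width": finger opening in mm; "grasp_force": force on a finger pad.
Only numpy, scipy, OpenCV 4.12 (cv2) and the standard library are available. Lean on these libraries where they do the work, as an engineer would, in place of code of your own. Each camera call takes 0.05 s, during which the arm holds its last target. There are 200 camera calls.

## Working session

There is one attempt and no reset: what is moved stays moved. The work goes in short steps, Python scripts to look and compute and a shell command to move; the robot and the scene stay as the last step left them, time stands still between calls to the robot, and variables do not carry over. Pictures are saved under pics/ and viewed, at most 14 in all, crops included, and the job is handed in when it is done.

```bash
ls; mkdir -p pics; cat > h.py <<'E'
import numpy as np, cv2
from workcell import get_obs, cams, ticket, boxes_of, ctrl
from scipy.spatial.transform import Rotation as Ro
def shot(n):
    o=get_obs(); im,d=cams.get_image(n); c=cams.get_calibration(n)
    K=np.array(c["mtx"]);D=np.array(c["D"])
    if "R" in c: R=np.array(c["R"]).T; t=-R@np.array(c["t"])
    else:
        M=np.array(c["mount"]); Rt=Ro.from_rotvec(o["orientation"]).as_matrix()
        R=Rt@M[:3,:3]; t=Rt@M[:3,3]+np.array(o["ee_pos"])
    return im,d,K,D,R,t
def ray(s,px):
    u=cv2.undistortPoints(np.array([[px]],float),s[2],s[3])[0,0]
    return s[4]@np.array([u[0],u[1],1.])
def at(s,px,z=None,r=2):
    v=ray(s,px)
    if z is None:
        c,w=int(round(px[0])),int(round(px[1])); p=s[1][max(0,w-r):w+r+1,max(0,c-r):c+r+1]; p=p[p>0]
        k=np.median(p) if p.size else np.nan
    else: k=(z-s[5][2])/v[2]
    return s[5]+k*v
def cloud(s):
    d=s[1]; v,u=np.mgrid[:400,:640]
    p=cv2.undistortPoints(np.stack([u,v],-1).reshape(-1,1,2).astype(float),s[2],s[3])[:,0]
    return ((np.c_[p,np.ones(len(p))]*d.reshape(-1,1))@s[4].T+s[5]).reshape(400,640,3)
def save(s,n): cv2.imwrite("pics/"+n+".png",s[0][:,:,::-1])
E
python3 - <<'E'
from h import *
print(ctrl.tcp_to_grasp, get_obs())
for c in ("scene","side","wrist"):
    s=shot(c); save(s,c+"0"); print(c,s[5].round(),s[4][:,2].round(2))
    for n in ("tin","lid_knob","cup_a_lug","board","mallet","bottle","colour_cup","casting_1_mid"):
        print(n,[(np.round(b["centre"]).tolist(),round(b["score"],2),at(s,b["centre"]).round().tolist()) for b in boxes_of(c,n)[:4]])
E
```

```text
pics
18.700000000000003 {'t': 0.0, 'qpos': array([-1.90093792e-02,  4.23828193e-01,  1.63070385e+00, -5.44394839e-06,
        1.08860287e+00, -1.90045733e-02]), 'qvel': array([ 1.14295469e-03, -7.53520594e-05, -7.78405161e-04, -3.18504293e-04,
        6.45177653e-04, -1.79139565e-03]), 'joint_torque': array([ 1.28069914e-03, -5.44622147e+01, -2.73670936e+01,  6.42951974e-02,
        2.27214623e-02, -1.51321510e-04]), 'ee_pos': array([6.24432265e+02, 2.91569715e-02, 2.21904159e+02]), 'orientation': array([-2.22066040e+00, -2.22065534e+00,  1.68500802e-03]), 'ft_force': array([ 0.44080642, -0.34026849,  0.25139695]), 'moment': array([ 0.024004  ,  0.00589102, -0.01401245]), 'grasp_force': 0.0, 'width': 87.71297710992607}
scene [1366. -949. 1178.] [-0.53  0.5  -0.69]
tin [([317.0, 224.0], 0.66, [606.0, -227.0, 53.0])]
lid_knob [([210.0, 274.0], 0.95, [502.0, -627.0, 18.0]), ([311.0, 200.0], 0.7, [550.0, -201.0, 119.0])]
cup_a_lug [([379.0, 168.0], 0.7, [560.0, 174.0, 60.0]), ([357.0, 242.0], 0.43, [759.0, -174.0, 40.0])]
board [([370.0, 187.0], 0.7, [576.0, 106.0, 5.0])]
mallet [([360.0
[... 417 characters left out ...]
178.0, 104.0])]
board [([257.0, 180.0], 0.66, [498.0, 121.0, 5.0]), ([301.0, 238.0], 0.36, [511.0, -255.0, 61.0])]
mallet [([369.0, 204.0], 0.82, [770.0, -177.0, 34.0])]
bottle [([213.0, 164.0], 0.72, [374.0, 222.0, 45.0])]
colour_cup [([237.0, 230.0], 0.73, [365.0, -91.0, 5.0])]
casting_1_mid []
wrist [624.  82. 384.] [-0.   -0.3  -0.95]
tin [([278.0, 276.0], 0.76, [575.0, -122.0, 69.0])]
lid_knob [([254.0, 358.0], 0.83, [554.0, -187.0, 134.0])]
cup_a_lug [([235.0, 11.0], 0.89, [539.0, 179.0, 41.0])]
board []
mallet [([399.0, 292.0], 0.57, [732.0, -151.0, 62.0])]
bottle []
colour_cup [([124.0, 251.0], 0.63, [339.0, -120.0, 9.0])]
casting_1_mid [([395.0, 292.0], 0.21, [727.0, -152.0, 61.0])]
```

```bash
python3 -m creep --help 2>&1 | head -20
```

```text
invalid input: not JSON, or not a number
```

```bash
python3 - <<'E'
import cv2
for n in("scene","side"):
    im=cv2.imread(f"pics/{n}0.png"); cv2.imwrite(f"pics/{n}0c.png",cv2.resize(im[110:400,140:460],None,fx=2,fy=2,interpolation=2))
E
```

```text
(no output)
```

View pics/scene0c.png

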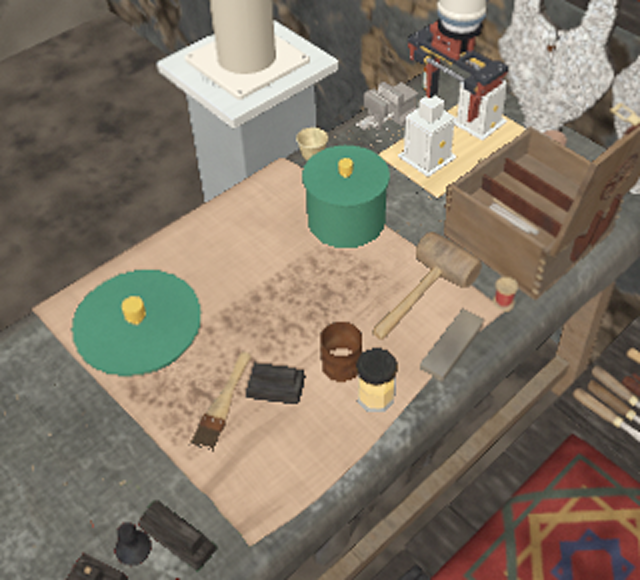

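View pics/side0c.png

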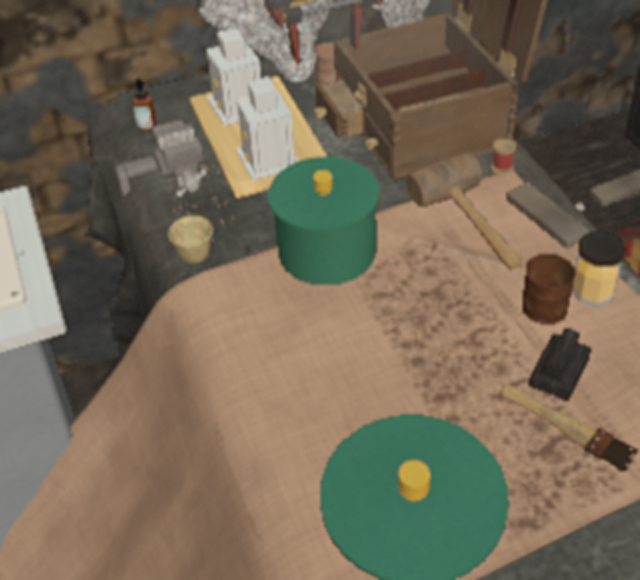

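The scene crop shows the small lid seated on the tin (scene px 311,200), a larger green lid lying loose at (207,270), two white cups on the board (near one around 355,178, far one around 382,160). The lid on the tin is the smaller of the two and is the one meant. Next I'll measure heights with the depth.

```bash
python3 - <<'E'
from h import *
from scipy import ndimage
for c in ("scene","side"):
    s=shot(c); P=cloud(s)
    hsv=cv2.cvtColor(s[0],cv2.COLOR_RGB2HSV)
    print(c)
    def rep(n,m,rect=True):
        l,k=ndimage.label(m)
        for i in range(1,k+1):
            q=P[l==i]
            if len(q)<15: continue
            r,cc=np.nonzero(l==i)
            mr=cv2.minAreaRect(q[:,:2].astype(np.float32))
            print(n,len(q),"px",cc.mean().round(),r.mean().round(),"mean",q.mean(0).round(1),"rect",np.round(mr[0],1),np.round(mr[1],1),round(mr[2],1),"z",q[:,2].min().round(),q[:,2].max().round())
    Z=P[...,2]; X=P[...,0]; Y=P[...,1]; ok=(s[1]>0)&(X>330)&(X<860)&(Y>-760)&(Y<330)
    rep("lugtop",ok&(Z>151)&(Z<166)&(X<640)&(X>430)&(Y>-50))
    rep("lug",ok&(Z>125)&(Z<166)&(X<640)&(X>430)&(Y>-50))
    rep("bodytop",ok&(Z>112)&(Z<124)&(X<640)&(X>430)&(Y>-50))
    g=(hsv[...,0]>65)&(hsv[...,0]<95)&(hsv[...,1]>90)
    rep("green",ok&g&(Z>110)&(Z<135)); rep("lidlow",ok&g&(Z<40)&(Y<-450))
    rep("knob",ok&(Z>138)&(Z<165)&(Y<-50)&(Y>-400))
    rep("board",ok&(Z>3)&(Z<13)&(X>430)&(X<680)&(Y>-50)&(hsv[...,1]>80)&(hsv[...,2]>150))
s=shot("wrist"); save(s,"w1")
E
```

```text
scene
lugtop 91 px 401.0 139.0 mean [574.8 285.2 159.4] rect [574.8 283.4] [ 18.7 130.3] 88.8 z 151.0 166.0
lugtop 49 px 356.0 161.0 mean [537.5  47.1 155.3] rect [535.   48.8] [36.7 34.5] 89.3 z 151.0 161.0
lug 229 px 402.0 143.0 mean [583.2 282.  147.5] rect [574.8 283.2] [ 22.2 130.9] 85.7 z 125.0 166.0
lug 122 px 355.0 163.0 mean [539.9  43.8 145.1] rect [534.5  47. ] [40.3 43.6] 89.4 z 126.0 161.0
bodytop 47 px 402.0 151.0 mean [596.2 273.9 117.9] rect [596.  273.1] [15.5 84. ] 89.4 z 113.0 124.0
bodytop 124 px 355.0 170.0 mean [542.7  39.8 116. ] rect [533.7  49.7] [75.  73.7] 0.5 z 112.0 123.0
green 986 px 313.0 198.0 mean [ 548.1 -191.1  118.6] rect [ 546.4 -187.5] [153.9 162.7] 48.4 z 110.0 127.0
lidlow 2445 px 208.0 271.0 mean [ 486.7 -622.6   17.2] rect [ 482.2 -619.5] [215.2 220.4] 72.4 z 7.0 27.0
knob 40 px 312.0 192.0 mean [ 544.3 -189.5  145.5] rect [ 543.9 -188.6] [23.7 24.4] 84.1 z 138.0 153.0
board 554 px 372.0 188.0 mean [585.1 110.3   6.7] rect [570.4 126.6] [296.3 120.1] 87.9 z 3.0 13.0
board 60 px 337.0 186.0 mean [476.9  14.    6.5] rect [474.2  15.3] [30.3 84.
[... 738 characters left out ...]
x 272.0 165.0 mean [530.9  37.7 115.9] rect [532.6  49. ] [76.  70.9] 88.2 z 112.0 124.0
green 1490 px 302.0 208.0 mean [ 539.7 -196.1  118.2] rect [ 542.  -190.3] [156.6 157.6] 79.1 z 110.0 125.0
lidlow 5776 px 347.0 360.0 mean [ 475.6 -626.1   17.6] rect [ 479.6 -617.8] [216.2 214.3] 67.1 z 10.0 24.0
knob 56 px 301.0 199.0 mean [ 542.  -188.9  144.9] rect [ 542.2 -188. ] [26.6 22.8] 68.3 z 140.0 149.0
board 30 px 280.0 154.0 mean [623.3 233.8   5.9] rect [623.5 227. ] [72.4 11.5] 87.1 z 3.0 12.0
board 486 px 254.0 185.0 mean [479.8 101.8   5.8] rect [491.1 125.3] [291.3  69.3] 89.9 z 3.0 13.0
board 180 px 292.0 178.0 mean [610.2  81.9   6.1] rect [606.6 104.2] [170.   41.9] 87.6 z 3.0 12.0
```

View pics/w1.png

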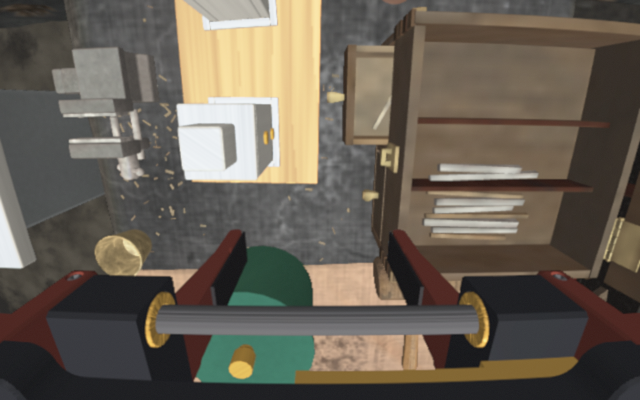

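The wrist view confirms the small lid's knob at (242,361) on the tin and the near cup at (225,145). Knob is at about (543,-188) and the lugs at (534,48) and (534,211), all at the expected heights. One clearance check before I move.

```bash
python3 - <<'E'
from h import *
S=[cloud(shot(c))[shot(c)[1]>0] for c in("scene","side")]
Q=np.vstack(S)
def occ(x0,x1,y0,y1,zt,st=20):
    m=(Q[:,0]>x0)&(Q[:,0]<x1)&(Q[:,1]>y0)&(Q[:,1]<y1)&(Q[:,2]>zt)&(Q[:,2]<700)
    H={}
    for p in Q[m]:
        k=(int(p[0]//st*st),int(p[1]//st*st)); H.setdefault(k,[]).append(p[2])
    print("y\\x",*["%4d"%x for x in range(x0,x1,st)])
    for y in range(y1-st,y0-1,-st): print("%4d"%y,*["%4d"%max(H[(x,y)]) if len(H.get((x,y),[]))>1 else "   ." for x in range(x0,x1,st)])
occ(400,720,140,360,25)
occ(380,680,-520,-260,25)
E
```

```text
y\x  400  420  440  460  480  500  520  540  560  580  600  620  640  660  680  700
 340    .    .    .    .    .  324  325  324  290    .    .    .    .  348  352  357
 320    .    .    .    .    .  328  331  327  307  250  243  245  259  350  356  359
 300    .    .    .    .    .  322  311  313  298  259  248  250  260  314  322  322
 280    .    .    .    .    .  207  254  264  248  241  244  244  244  259  248  245
 260    .    .    .    .    .  162  171  165  183  168  179  226  162  174  167  180
 240    .    .    .    .   94  115    .    .  119   96   92  101   87   95   99   97
 220    .    .    .    .  114  151  157  155  118    .    .    .    .    .   70    .
 200    .    .    .    .  115  151  158  158  118    .    .    .    .    .   69   67
 180    .    .    .    .  102  158  158  158  118    .    .    .    .    .   45   69
 160    .    .    .    .    .  120  121  121  115    .    .    .    .    .    .    .
 140   62    .    .    .    .    .    .    .    .    .    .    .    .   54  130  133
y\x  380  400  420  440  460  480  500  520  540  560  580  600  620  640  660
-2
[... 337 characters left out ...]
    .    .    .    .    .    .    .    .    .    .    .    .
-380    .    .    .    .    .    .    .    .    .    .    .    .    .    .    .
-400    .    .    .    .    .    .    .    .    .    .    .    .    .    .    .
-420    .    .    .    .    .    .    .    .    .    .    .    .    .    .    .
-440    .    .    .    .    .    .    .    .    .    .    .    .    .    .    .
-460    .    .    .    .    .    .    .    .    .    .    .    .    .    .    .
-480    .    .    .    .    .    .    .    .    .    .    .    .    .    .    .
-500    .    .    .    .    .    .    .    .    .    .    .    .    .    .    .
-520    .    .    .    .    .    .    .    .    .    .    .    .    .    .    .
```

```bash
python3 -m creep '[-0.016,-0.037,0,0,-0.033,-0.075,0,0,-0.05,-0.113,0,0,-0.066,-0.15,0,0,-0.082,-0.188,0,0,-0.082,-0.188,-0.035,0,-0.082,-0.188,-0.07,0,-0.082,-0.188,-0.097,0,-0.082,-0.188,-0.097,0,-0.082,-0.188,-0.097,0]' 1
python3 -m creep '[0,0,0,0,0,0,0,0,0,0,0,0,0,0,0,0,0,0,0,0,0,0,0,0]' 0
python3 - <<'E'
from h import *
s=shot("wrist"); save(s,"w2"); o=get_obs(); print(o["ee_pos"],o["width"],o["grasp_force"],o["ft_force"])
E
```

```text
t: 2.53
ee_pos: [542.5, -188.1, 124.7]
orientation: [-2.221, -2.22, 0.001]
ft_force: [-0.3, 0.0, -0.4]
width: 87.9
grasp_force: 0.0
t: 3.03
ee_pos: [543.1, -187.9, 126.0]
orientation: [2.221, 2.221, 0.0]
ft_force: [0.8, 0.9, -0.0]
width: 51.2
grasp_force: 0.0
[ 543.05945965 -187.94155557  125.91936408] 47.40953476880486 0.0 [ 0.09161464 -0.19582321 -0.13865582]
```

View pics/w2.png

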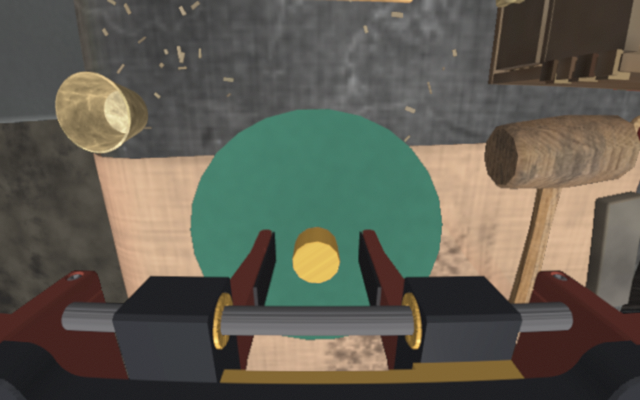

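The knob is centred between the fingers (px 316,258); the fingers are still closing.

```bash
python3 -m creep '[0,0,0,0,0,0,0,0,0,0,0,0,0,0,0,0,0,0,0,0,0,0,0,0,0,0,0,0]' 0
python3 -m creep '[0,0,0.015,0,0,0,0.03,0,0,0,0.05,0,0,0,0.05,0]'
```

```text
t: 3.67
ee_pos: [542.9, -187.9, 125.7]
orientation: [-2.221, -2.221, 0.0]
ft_force: [-0.8, -0.7, 0.7]
width: 24.9
grasp_force: 30.0
t: 4.0
ee_pos: [544.8, -188.6, 178.6]
orientation: [2.218, 2.218, 0.003]
ft_force: [0.8, -0.6, -1.2]
width: 24.9
grasp_force: 30.0
```

```bash
python3 -m creep '[-0.005,-0.03,0.0,0,-0.013,-0.067,0,0,-0.02,-0.1,0,0,-0.027,-0.133,0,0,-0.033,-0.167,0,0,-0.04,-0.2,0,0,-0.04,-0.2,-0.03,0,-0.04,-0.2,-0.065,0,-0.04,-0.2,-0.1,0,-0.04,-0.2,-0.13,0]'
python3 -m creep '[0,0,-0.013,0,0,0,-0.02,0,0,0,-0.026,0,0,0,-0.026,0,0,0,-0.026,0]'
```

```text
t: 4.83
ee_pos: [501.7, -387.5, 42.5]
orientation: [-2.221, -2.219, 0.0]
ft_force: [0.5, 0.9, -2.7]
width: 25.3
grasp_force: 30.0
t: 5.25
ee_pos: [503.9, -388.6, 20.9]
orientation: [2.22, 2.22, 0.0]
ft_force: [0.2, -0.4, -2.1]
width: 25.4
grasp_force: 30.0
```

```bash
python3 -m creep '[0,0,-0.001,0,0,0,-0.001,0]'
python3 -m creep '[0,0,0,0,0,0,0,0,0,0,0,0,0,0,0,0,0,0,0.03,0,0,0,0.06,0,0,0,0.1,0,0,0,0.14,0,0,0,0.18,0,0,0,0.2,0]' 1
python3 -m creep '[0,0.04,0,0,0.003,0.08,0,0,0.006,0.12,0,0,0.01,0.16,0,0,0.012,0.2,0,0,0.015,0.24,0,0,0.02,0.28,0,0,0.024,0.31,0,0,0.027,0.34,0,0,0.031,0.36,0,0]'
python3 - <<'E'
from h import *
s=shot("wrist"); save(s,"w3"); o=get_obs(); print(o["t"],o["ee_pos"],o["width"],o["ft_force"])
P=cloud(s);m=(s[1]>0)&(P[...,2]>152)&(P[...,2]<166)&(P[...,0]<600)&(P[...,1]<240)
from scipy import ndimage
l,k=ndimage.label(m)
for i in range(1,k+1):
    q=P[l==i]
    if len(q)>100: print(len(q),q.mean(0).round(1),cv2.minAreaRect(q[:,:2].astype(np.float32)))
c=shot("scene");save(c,"s3")
print([(b["centre"],at(c,b["centre"],42)) for b in boxes_of("scene","lid_knob")])
E
```

```text
t: 5.42
ee_pos: [503.8, -388.5, 20.0]
orientation: [2.22, 2.22, 0.0]
ft_force: [-0.2, -0.0, -1.1]
width: 25.0
grasp_force: 30.0
t: 6.25
ee_pos: [504.6, -389.2, 224.2]
orientation: [2.217, 2.217, 0.001]
ft_force: [-0.6, -1.1, 1.2]
width: 86.5
grasp_force: 0.0
t: 7.08
ee_pos: [533.7, -25.4, 218.9]
orientation: [-2.22, -2.223, -0.001]
ft_force: [0.3, -1.3, 0.0]
width: 87.9
grasp_force: 0.0
7.1333 [534.49984365 -23.44495087 218.98313455] 87.94734763408104 [ 0.34382494  2.35794255 -0.27890455]
2335 [532.9  50.3 157.5] ((532.9817504882812, 50.01957702636719), (35.12660598754883, 36.11643600463867), 89.68917083740234)
[([208.9, 272.2], array([ 511.76435308, -630.43206944,   42.        ])), ([265.7, 241.6], array([ 537.15002676, -408.68554614,   42.        ]))]
```

View pics/w3.png

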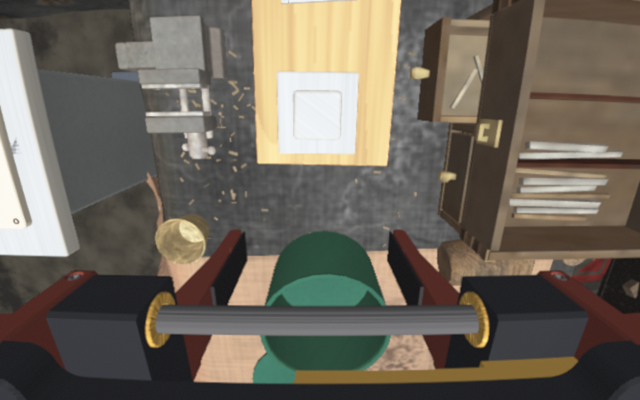

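The tin is open, with the lid edge at px (270,370). The near cup's lug (317,112) is at (533,50), square to the axes.

```bash
python3 -m creep '[-0.001,0.035,0,0,-0.001,0.077,0,0,-0.001,0.077,-0.03,0,-0.001,0.077,-0.06,0,-0.001,0.077,-0.092,0,-0.001,0.077,-0.092,0,-0.001,0.077,-0.092,0]'
python3 -m creep '[0,0,0,0,0,0,0,0,0,0,0,0,0,0,0,0,0,0,0,0,0,0,0,0,0,0,0,0,0,0,0,0,0,0,0,0]' 0
python3 -m creep '[0,0,0.01,0,0,0,0.02,0,0,0,0.03,0,0,0,0.04,0,0,0,0.05,0,0,0,0.06,0,0,0,0.06,0,0,0,0.06,0,0,0,0.06,0]'
python3 - <<'E'
from h import *
f=[]
for i in range(4): cams.get_image("wrist"); f.append(get_obs()["ft_force"][2])
print(f)
E
```

```text
t: 7.82
ee_pos: [531.9, 47.9, 125.7]
orientation: [-2.221, -2.219, 0.005]
ft_force: [-0.1, 0.7, 0.4]
width: 87.8
grasp_force: 0.0
t: 8.57
ee_pos: [533.2, 49.1, 126.8]
orientation: [2.221, 2.221, 0.001]
ft_force: [1.0, -0.1, -0.5]
width: 36.2
grasp_force: 29.9
t: 9.32
ee_pos: [532.7, 49.0, 186.5]
orientation: [-2.221, -2.221, 0.0]
ft_force: [0.3, -0.5, -7.3]
width: 36.3
grasp_force: 29.9
[np.float64(-7.360038682187445), np.float64(-6.562907793466081), np.float64(-5.621607773826829), np.float64(-5.733864568449653)]
```

```bash
python3 -m creep '[0,0,0.008,0,0,-0.004,0.02,0,0.001,-0.012,0.034,0,0.002,-0.025,0.048,0,0.003,-0.042,0.06,0,0.005,-0.062,0.068,0,0.006,-0.082,0.07,0,0.007,-0.102,0.07,0,0.008,-0.122,0.07,0,0.009,-0.142,0.07,0]'
python3 -m creep '[0.001,-0.02,0,0,0.001,-0.04,0,0,0.001,-0.058,0,0,0.001,-0.074,0,0,0.001,-0.085,0,0,0.001,-0.092,0,0,0.001,-0.095,0,0,0.001,-0.096,0,0,0.001,-0.096,0,0]'
python3 - <<'E'
from h import *
f=[]
for i in range(8): cams.get_image("wrist"); f.append(get_obs()["ft_force"][2])
print(np.mean(f),get_obs()["ee_pos"])
s=shot("side");save(s,"s4")
im=s[0][170:300,230:400]; cv2.imwrite("pics/s4c.png",cv2.resize(im,None,fx=4,fy=4)[:,:,::-1])
E
```

```text
t: 10.35
ee_pos: [541.9, -93.9, 257.2]
orientation: [2.221, 2.221, 0.0]
ft_force: [0.3, -0.2, -6.0]
width: 35.8
grasp_force: 29.9
t: 11.1
ee_pos: [542.9, -188.5, 256.6]
orientation: [-2.221, -2.221, -0.0]
ft_force: [-0.0, -0.8, -6.5]
width: 35.9
grasp_force: 29.9
-6.516230145989701 [ 543.02827435 -188.65442542  256.71001253]
```

View pics/s4c.png

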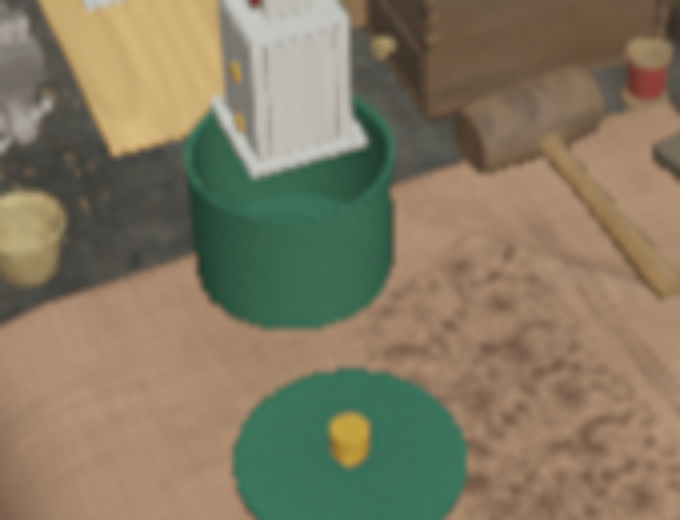

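The cup (crop px 290,90) is centred over the tin, and the lid lies clear on the cloth.

```bash
python3 -m creep '[0,0,-0.015,0,0,0,-0.03,0,0,0,-0.005,0,0,0,0.02,0,0,0,-0.005,0,0,0,-0.03,0,0,0,-0.005,0,0,0,0.02,0,0,0,-0.005,0,0,0,-0.03,0]'
cat > wt.py <<'E'
from h import *
f=[]
for i in range(8): cams.get_image("wrist"); f.append(get_obs()["ft_force"][2])
o=get_obs();print("mean",np.mean(f),np.std(f),o["ee_pos"].round(1),o["t"],o["width"])
E
python3 -m creep '[0,0,0,0,0,0,0,0,0,0,0,0]'; python3 wt.py
```

```text
t: 12.38
ee_pos: [545.9, -190.0, 229.8]
orientation: [2.216, 2.216, 0.006]
ft_force: [0.0, 0.4, -6.3]
width: 35.6
grasp_force: 30.0
t: 12.63
ee_pos: [543.5, -189.1, 227.6]
orientation: [2.221, 2.221, 0.001]
ft_force: [0.2, 0.5, -5.3]
width: 35.7
grasp_force: 30.0
mean -4.942089337905402 0.7596432659124588 [ 543.2 -189.   227.1] 13.0333 35.797637630261
```

```bash
python3 -m creep '[0,0,0.025,0,0,0,0.055,0,0,0,0.025,0,0,0,0.0,0,0,0,0.028,0,0,0,0.056,0,0,0,0.028,0,0,0,0,0,0,0,0,0,0,0,0,0]'
python3 -m creep '[0,0,0.035,0,0,0,0.06,0,0,0,0.025,0,0,0,0.0,0,0,0,0.035,0,0,0,0.06,0,0,0,0.03,0,0,0,0,0,0,0,0,0,0,0,0,0]'
python3 wt.py
python3 -m creep '[0,0,0.04,0,0,0,0.06,0,0,0,0.025,0,0,0,0.0,0,0,0,0.04,0,0,0,0.06,0,0,0,0.03,0,0,0,0,0,0,0,0,0,0,0,0,0]'
python3 wt.py
```

```text
t: 13.87
ee_pos: [541.7, -188.5, 225.6]
orientation: [-2.219, -2.219, 0.003]
ft_force: [0.4, 0.3, -4.8]
width: 35.4
grasp_force: 30.0
t: 14.7
ee_pos: [542.4, -188.7, 226.9]
orientation: [-2.22, -2.22, 0.002]
ft_force: [-0.1, -0.3, -4.6]
width: 36.0
grasp_force: 30.0
mean -4.958053222516168 0.5833044780806229 [ 543.4 -189.1  227.6] 15.1 35.71500961903697
t: 15.93
ee_pos: [541.8, -188.5, 225.7]
orientation: [-2.219, -2.219, 0.003]
ft_force: [0.5, 0.0, -5.1]
width: 35.9
grasp_force: 30.0
mean -5.028328709212882 0.47467180377403395 [ 543.4 -189.1  227.6] 16.3333 35.90084445781019
```

```bash
python3 -m creep '[0,0,0.02,0,0,0.005,0.035,0,-0.001,0.02,0.035,0,-0.002,0.05,0.035,0,-0.004,0.085,0.035,0,-0.006,0.12,0.035,0,-0.007,0.155,0.035,0,-0.008,0.19,0.035,0,-0.009,0.22,0.035,0,-0.01,0.238,0.035,0]'
python3 -m creep '[0,0,0,0,0,0,-0.03,0,0,0,-0.065,0,0,0,-0.095,0,0,0,-0.12,0,0,0,-0.127,0,0,0,-0.130,0,0,0,-0.130,0]'
python3 wt.py
```

```text
t: 17.17
ee_pos: [531.8, 52.7, 261.2]
orientation: [-2.219, -2.223, -0.001]
ft_force: [0.8, -1.3, -5.4]
width: 35.8
grasp_force: 30.0
t: 17.83
ee_pos: [533.1, 49.0, 131.7]
orientation: [-2.221, -2.221, 0.0]
ft_force: [-0.2, 0.6, -4.7]
width: 35.8
grasp_force: 30.0
mean -4.898744001031268 0.3645985364613524 [533.4  49.  132.5] 18.2333 35.87855481378524
```

```bash
python3 -m creep '[0,0,-0.002,0,0,0,-0.004,0,0,0,-0.005,0,0,0,-0.005,0,0,0,-0.005,0]'; python3 wt.py
```

```text
t: 18.65
ee_pos: [533.2, 48.9, 127.6]
orientation: [2.221, 2.221, 0.0]
ft_force: [-3.1, -1.4, 5.9]
width: 36.1
grasp_force: 30.0
mean 6.363703112400157 0.29798807956087897 [533.2  48.9 127.6] 19.05 35.93086596583062
```

```bash
python3 -m creep '[0,0,0,0,0,0,0,0,0,0,0,0,0,0,0,0,0,0,0,0,0,0,0.03,0,0,0,0.06,0,0,0,0.1,0,0,0,0.1,0,0,0,0.1,0]' 1
python3 - <<'E'
from h import *
s=shot("wrist"); save(s,"w5"); o=get_obs(); print(o["t"],o["ee_pos"],o["width"])
P=cloud(s);ok=(s[1]>0)&(P[...,0]>430)&(P[...,0]<660)&(P[...,1]<420)
from scipy import ndimage
l,k=ndimage.label(ok&(P[...,2]>152)&(P[...,2]<166)&(P[...,0]<600)&(P[...,1]<240))
for i in range(1,k+1):
    q=P[l==i]
    if len(q)>100: print(len(q),q.mean(0).round(1),cv2.minAreaRect(q[:,:2].astype(np.float32)))
q=P[ok&(P[...,1]>225)]
for y in range(220,420,20):
    r=q[(q[:,1]>=y)&(q[:,1]<y+20)]; 
    if len(r): print(y,[int(np.max(r[(r[:,0]>=x)&(r[:,0]<x+40),2],initial=-1)) for x in range(440,660,40)])
E
```

```text
t: 19.88
ee_pos: [534.6, 49.2, 229.0]
orientation: [2.219, 2.219, 0.006]
ft_force: [0.3, -0.4, -0.4]
width: 88.0
grasp_force: 0.0
19.9333 [533.28161872  49.05356596 227.25192302] 87.95193170915692
766 [534.  198.9 156.8] ((534.658935546875, 198.9781951904297), (9.928163528442383, 36.102996826171875), 89.99217224121094)
1668 [532.3  51.3 157.3] ((532.1431884765625, 50.52540588378906), (35.80956268310547, 35.227882385253906), 0.8650177121162415)
220 [9, 9, -1, 9, 9, 22]
240 [10, 9, -1, 9, 29, 32]
```

View pics/w5.png

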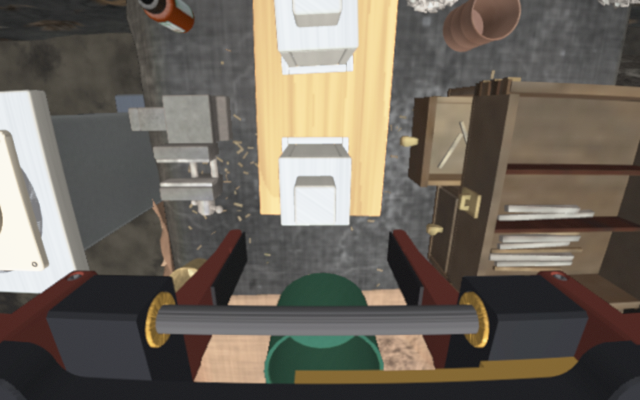

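Near cup is back upright, mouth down, at px (315,190). The far cup is partly in view at (317,20). I move closer to check the far end's clearance.

```bash
python3 -m creep '[0,0.03,0.01,0,0,0.06,0.02,0,0,0.09,0.03,0,0,0.1,0.03,0,0,0.1,0.03,0,0,0.1,0.03,0]' 1
python3 - <<'E'
from h import *
s=shot("wrist"); save(s,"w6"); o=get_obs(); print(o["t"],o["ee_pos"],o["width"])
P=cloud(s);ok=(s[1]>0)&(P[...,0]>430)&(P[...,0]<660)&(P[...,1]<450)
from scipy import ndimage
l,k=ndimage.label(ok&(P[...,2]>152)&(P[...,2]<166)&(P[...,0]<600)&(P[...,1]<240))
for i in range(1,k+1):
    q=P[l==i]
    if len(q)>100: print(len(q),q.mean(0).round(1),cv2.minAreaRect(q[:,:2].astype(np.float32)))
q=P[ok&(P[...,1]>225)]
for y in range(220,440,20):
    r=q[(q[:,1]>=y)&(q[:,1]<y+20)]; 
    if len(r): print(y,[int(np.max(r[(r[:,0]>=x)&(r[:,0]<x+40),2],initial=-1)) for x in range(440,660,40)])
E
```

```text
t: 20.43
ee_pos: [532.0, 148.7, 255.0]
orientation: [-2.219, -2.222, 0.004]
ft_force: [-1.3, -0.6, 0.4]
width: 88.0
grasp_force: 0.0
20.4833 [532.0711094  148.12660363 255.06433395] 88.29820525097695
1667 [533.5 213.5 157.4] ((533.588623046875, 212.989013671875), (36.13920211791992, 35.506473541259766), 2.7203001976013184)
1078 [532.   51.7 157.4] ((532.287841796875, 49.53398895263672), (37.37737274169922, 35.61439895629883), 89.31852722167969)
220 [9, 159, 159, 119, 9, 13]
240 [9, 119, 120, 119, 92, 88]
260 [10, 160, 167, 168, 215, 160]
280 [1, 207, 214, 216, 228, 218]
300 [1, 191, 0, -1, 197, -1]
320 [1, 1, -1, -1, -1, -1]
340 [1, 1, -1, -1, -1, -1]
380 [-1, -1, -1, -1, -1, -1]
```

View pics/w6.png

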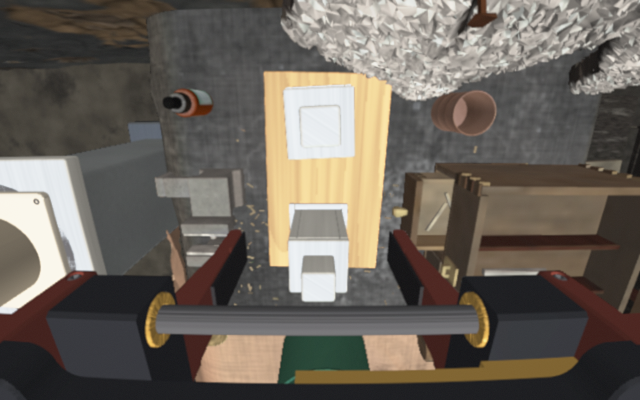

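The far cup (320,125) stands alone with the lug at (533.5,212.5). The shaggy hanging behind begins at y≈260, so I grip 6 mm toward the robot-right side of the lug centre.

```bash
python3 -m creep '[0,0.02,0,0,0,0.04,0,0,0,0.057,0,0,0,0.057,-0.03,0,0,0.057,-0.06,0,0,0.057,-0.09,0,0,0.057,-0.09,0]'
python3 -m creep '[0,0,-0.013,0,0,0,-0.026,0,0,0,-0.038,0,0,0,-0.038,0,0,0,-0.038,0]'
```

```text
t: 21.07
ee_pos: [529.0, 203.1, 160.6]
orientation: [-2.22, -2.217, 0.016]
ft_force: [-1.7, -1.4, -0.9]
width: 87.7
grasp_force: 0.0
t: 21.48
ee_pos: [532.9, 205.3, 128.7]
orientation: [-2.222, -2.22, 0.002]
ft_force: [-0.6, -0.2, 0.6]
width: 87.9
grasp_force: 0.0
```

```bash
python3 -m creep '[0,0,0,0,0,0,0,0,0,0,0,0,0,0,0,0,0,0,0,0,0,0,0,0,0,0,0,0,0,0,0,0,0,0,0,0]' 0
python3 -m creep '[0,0,0.006,0,0,0,0.016,0,0,0,0.03,0,0,-0.001,0.046,0,0,-0.003,0.064,0,0,-0.006,0.082,0,0,-0.01,0.1,0,0,-0.016,0.116,0,0,-0.024,0.127,0,0,-0.034,0.135,0]'
python3 -m creep '[0,-0.012,0.003,0,0,-0.025,0.003,0,0,-0.04,0.003,0,0,-0.055,0.003,0,0,-0.07,0.003,0,0,-0.08,0.003,0,0,-0.086,0.003,0,0,-0.088,0.003,0,0,-0.088,0.003,0,0,-0.088,0.003,0]'
python3 wt.py
```

```text
t: 22.23
ee_pos: [533.5, 206.0, 128.9]
orientation: [2.221, 2.221, 0.001]
ft_force: [2.3, -2.2, 0.5]
width: 35.8
grasp_force: 29.7
t: 23.07
ee_pos: [532.7, 171.7, 264.9]
orientation: [2.221, 2.222, 0.001]
ft_force: [0.1, -0.4, -7.8]
width: 35.9
grasp_force: 29.7
t: 23.9
ee_pos: [532.8, 84.3, 266.4]
orientation: [-2.221, -2.221, 0.0]
ft_force: [0.2, 1.3, -7.7]
width: 35.6
grasp_force: 30.0
mean -7.618152980556504 0.6502403365572111 [532.9  84.3 266.7] 24.3 35.79823263450445
```

```bash
python3 - <<'E'
from h import *
s=shot("side");save(s,"s7")
im=s[0][90:250,190:350]; cv2.imwrite("pics/s7c.png",cv2.resize(im,None,fx=3.5,fy=3.5)[:,:,::-1]); print(get_obs()["moment"],get_obs()["ft_force"])
E
```

```text
[ 0.30794604  0.15459922 -0.04331859] [-0.3301657   1.62900532 -7.60432514]
```

View pics/s7c.png

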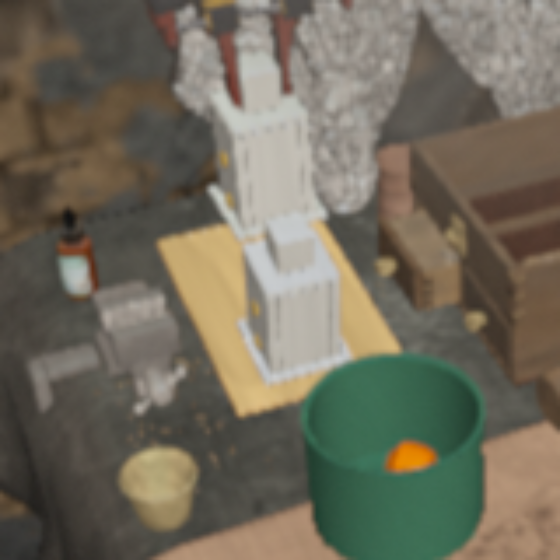

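Held cup B's rim touched cup A's lug and pushed A a little. A still stands flat on the board (crop 293,310), and one casting shows in the tin (410,457). I back off, rise, and pass above.

```bash
python3 -m creep '[0,0.004,0,0,0,0.012,0,0,0,0.018,0.003,0,0,0.02,0.012,0,0,0.02,0.022,0,0,0.02,0.032,0,0,0.02,0.038,0,0,0.02,0.04,0,0,0.02,0.04,0]'
python3 -m creep '[0,-0.006,0,0,0.001,-0.018,0,0,0.002,-0.036,0,0,0.003,-0.06,0,0,0.004,-0.086,0,0,0.005,-0.112,0,0,0.006,-0.138,0,0,0.007,-0.164,0,0,0.008,-0.19,0,0,0.009,-0.216,0,0]'
python3 -m creep '[0,-0.026,0,0,0,-0.048,-0.003,0,0.001,-0.064,-0.01,0,0.001,-0.074,-0.02,0,0.001,-0.08,-0.032,0,0.001,-0.082,-0.042,0,0.001,-0.082,-0.048,0,0.001,-0.082,-0.048,0]'
python3 wt.py
python3 - <<'E'
from h import *
s=shot("side"); P=cloud(s)
for a,b in((151,162),(112,124)):
    q=P[(s[1]>0)&(P[...,2]>a)&(P[...,2]<b)&(P[...,0]>450)&(P[...,0]<620)&(P[...,1]>-20)&(P[...,1]<130)]
    print(len(q),cv2.minAreaRect(q[:,:2].astype(np.float32)),q[:,2].std())
q=P[(s[1]>0)&(P[...,2]>200)&(P[...,0]>480)&(P[...,0]<600)&(P[...,1]>-280)&(P[...,1]<-100)]
print(len(q),q.mean(0),q.max(0),q.min(0))
E
```

```text
t: 25.1
ee_pos: [533.4, 103.9, 307.8]
orientation: [2.221, 2.22, 0.002]
ft_force: [0.4, 0.4, -7.0]
width: 35.5
grasp_force: 30.0
t: 25.93
ee_pos: [541.2, -114.4, 306.1]
orientation: [-2.222, -2.22, 0.002]
ft_force: [-0.3, -0.6, -8.4]
width: 35.8
grasp_force: 30.0
t: 26.6
ee_pos: [541.7, -192.9, 256.3]
orientation: [-2.218, -2.219, 0.002]
ft_force: [0.0, 0.9, -7.1]
width: 36.0
grasp_force: 30.0
mean -7.383224920382013 0.6476336014243126 [ 543.3 -193.8  259.3] 27.0 35.79650620181619
49 ((531.1513061523438, 48.53349304199219), (33.84098434448242, 36.08637619018555), 5.1148529052734375) 2.0991113038012217
190 ((532.1377563476562, 47.57958221435547), (72.32462310791016, 70.21875762939453), 87.48139190673828) 2.4728203082493594
6011 [ 529.81413678 -211.74547742  470.30034028] [ 599.99065816 -108.13575908  657.01440319] [ 480.0210163  -267.17955557  200.05703179]
```

```bash
python3 - <<'E'
from h import *
s=shot("side");im=s[0][150:310,230:390]; cv2.imwrite("pics/s8c.png",cv2.resize(im,None,fx=3.5,fy=3.5)[:,:,::-1])
E
```

```text
(no output)
```

View pics/s8c.png

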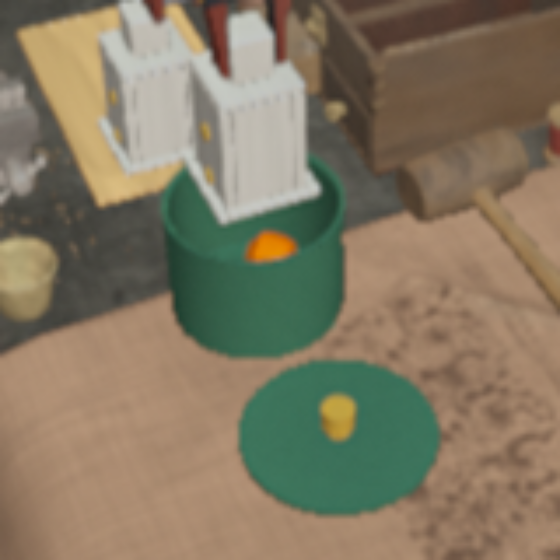

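Cup B (250,140) hangs level over the tin; the first casting is inside at (270,245).

```bash
python3 -m creep '[0,0,-0.015,0,0,0,-0.03,0,0,0,-0.005,0,0,0,0.02,0,0,0,-0.005,0,0,0,-0.03,0,0,0,-0.005,0,0,0,0.02,0,0,0,-0.005,0,0,0,-0.03,0]'
python3 -m creep '[0,0,0,0,0,0,0,0,0,0,0,0]'; python3 wt.py
for i in 1; do :; done
python3 -m creep '[0,0,0.035,0,0,0,0.06,0,0,0,0.025,0,0,0,0.0,0,0,0,0.035,0,0,0,0.06,0,0,0,0.03,0,0,0,0,0,0,0,0,0,0,0,0,0]'
python3 wt.py
python3 -m creep '[0,0,0.04,0,0,0,0.06,0,0,0,0.025,0,0,0,0.0,0,0,0,0.04,0,0,0,0.06,0,0,0,0.03,0,0,0,0,0,0,0,0,0,0,0,0,0]'
python3 wt.py
```

```text
t: 27.93
ee_pos: [546.1, -195.1, 232.3]
orientation: [2.215, 2.215, 0.006]
ft_force: [-0.8, 0.2, -6.5]
width: 35.9
grasp_force: 30.0
t: 28.18
ee_pos: [543.6, -194.2, 229.8]
orientation: [2.221, 2.221, 0.001]
ft_force: [0.5, 0.1, -5.1]
width: 36.0
grasp_force: 30.0
mean -5.105819511671502 0.5322765415278963 [ 543.1 -194.   229.1] 28.5833 35.852853005234394
t: 29.42
ee_pos: [541.6, -193.5, 227.5]
orientation: [-2.219, -2.219, 0.003]
ft_force: [0.0, 0.8, -4.4]
width: 35.8
grasp_force: 30.0
mean -5.0830756713808505 0.36576928477880977 [ 543.4 -194.1  229.6] 29.8167 35.998961981868305
t: 30.65
ee_pos: [541.8, -193.5, 227.8]
orientation: [-2.219, -2.219, 0.002]
ft_force: [1.3, -0.2, -5.6]
width: 35.8
grasp_force: 30.0
mean -5.099151798234288 0.32579895404436376 [ 543.4 -194.1  229.6] 31.05 35.979902537960626
```

The weight fell by two castings' worth and is now steady. I return B, passing high over A.

```bash
python3 -m creep '[0,0,0.025,0,0,0,0.055,0,0,0.003,0.078,0,-0.001,0.018,0.085,0,-0.001,0.045,0.085,0,-0.002,0.08,0.085,0,-0.003,0.115,0.085,0,-0.004,0.15,0.085,0,-0.005,0.185,0.085,0,-0.006,0.22,0.085,0]'
python3 -m creep '[-0.001,0.035,0,0,-0.002,0.07,0,0,-0.003,0.105,0,0,-0.004,0.135,0,0,-0.004,0.16,0,0,-0.004,0.175,0,0,-0.004,0.18,0,0,-0.004,0.18,-0.02,0,-0.004,0.18,-0.05,0,-0.004,0.18,-0.08,0]'
python3 -m creep '[0,0,-0.03,0,0,0,-0.06,0,0,0,-0.085,0,0,0,-0.098,0,0,0,-0.1,0,0,0,-0.1,0,0,0,-0.1,0]'
python3 wt.py
```

```text
t: 31.88
ee_pos: [535.8, 28.4, 313.0]
orientation: [-2.221, -2.221, 0.001]
ft_force: [-0.1, -0.0, -5.2]
width: 36.1
grasp_force: 30.0
t: 32.72
ee_pos: [532.9, 206.2, 233.3]
orientation: [2.22, 2.221, 0.003]
ft_force: [0.7, -0.1, -5.6]
width: 36.0
grasp_force: 30.0
t: 33.3
ee_pos: [533.4, 206.1, 134.4]
orientation: [2.221, 2.221, 0.001]
ft_force: [-0.6, 0.7, -5.2]
width: 35.7
grasp_force: 30.0
mean -5.170751126185299 0.5687369650363103 [533.2 206.1 134.1] 33.7 35.7339816277622
```

```bash
python3 -m creep '[0,0,-0.002,0,0,0,-0.004,0,0,0,-0.005,0,0,0,-0.005,0,0,0,-0.005,0]'; python3 wt.py
```

```text
t: 34.12
ee_pos: [533.3, 205.9, 129.9]
orientation: [2.221, 2.221, 0.001]
ft_force: [-1.7, -3.0, 7.2]
width: 35.6
grasp_force: 30.0
mean 7.722464235126832 0.44799611500772546 [533.3 205.9 129.9] 34.5167 35.770926284055534
```

Seated with about 12 N load. Release, rise, then head to the lid and check everything.

```bash
python3 -m creep '[0,0,0,0,0,0,0,0,0,0,0,0,0,0,0,0,0,0,0,0,0,0,0.02,0,0,0,0.05,0,0,-0.005,0.08,0,0,-0.02,0.11,0,0,-0.04,0.12,0]' 1
python3 -m creep '[0,-0.04,0,0,0,-0.08,0,0,0,-0.12,0,0,0,-0.16,0,0,0,-0.2,0,0,0,-0.24,0,0,0,-0.28,0,0,0,-0.32,0,0,0,-0.36,0,0,0,-0.4,0,0]'
python3 - <<'E'
from h import *
from scipy import ndimage
o=get_obs(); print(o["t"],o["ee_pos"])
for c in("wrist","side"):
    s=shot(c); save(s,"f_"+c); P=cloud(s); Z=P[...,2]
    hsv=cv2.cvtColor(s[0],cv2.COLOR_RGB2HSV)
    def rep(n,m):
        l,k=ndimage.label(m)
        for i in range(1,k+1):
            q=P[l==i]
            if len(q)>25: print(c,n,len(q),q.mean(0).round(1),[np.round(v,1) for v in cv2.minAreaRect(q[:,:2].astype(np.float32))])
    ok=(s[1]>0)&(P[...,0]<650)&(P[...,0]>400)
    rep("knob",ok&(Z>34)&(Z<50)&(P[...,1]<-280)&(P[...,1]>-480)&(hsv[...,0]<40))
    rep("plate",ok&(Z>5)&(Z<25)&(P[...,1]<-280)&(P[...,1]>-490)&(hsv[...,0]>65)&(hsv[...,0]<95)&(hsv[...,1]>90))
    rep("rim",ok&(Z>107)&(Z<125)&(P[...,1]<-80)&(P[...,1]>-290)&(hsv[...,0]>65)&(hsv[...,0]<95))
    rep("lug",ok&(Z>151)&(Z<163)&(P[...,1]>0)&(P[...,1]<235))
    rep("orange",ok&(hsv[...,0]<14)&(hsv[...,1]>190)&(hsv[...,2]>150))
E
```

```text
t: 35.35
ee_pos: [535.0, 167.1, 253.0]
orientation: [2.218, 2.221, 0.009]
ft_force: [0.9, -0.3, 0.7]
width: 87.7
grasp_force: 0.0
t: 36.18
ee_pos: [532.6, -236.0, 248.7]
orientation: [2.222, 2.221, 0.0]
ft_force: [1.3, 0.9, -0.1]
width: 87.9
grasp_force: 0.0
36.1833 [ 532.62496189 -235.98054837  248.69000949]
wrist knob 262 [ 540.3 -361.6   41.2] [array([ 540.1, -363.1]), array([25.5, 24.6]), np.float64(89.2)]
wrist plate 6644 [ 540.7 -362.3   13.8] [array([ 541.1, -367.1]), array([146., 155.]), np.float64(88.5)]
wrist rim 3182 [ 543.6 -184.1  113.3] [array([ 542.8, -188.2]), array([148.7, 150.5]), np.float64(3.5)]
wrist orange 587 [ 571.6 -157.    43.1] [array([ 573.5, -160.1]), array([42.7, 37.9]), np.float64(48.9)]
wrist orange 756 [ 504.5 -202.1   43.2] [array([ 502. , -204.8]), array([45.6, 42.6]), np.float64(2.1)]
wrist orange 251 [ 548.4 -214.6   37.6] [array([ 550.5, -220.5]), array([41.8, 35.5]), np.float64(9.8)]
side knob 63 [ 540.7 -364.3   38.9] [array([ 541. , -362.8]), array([29.9, 21.8]), np.float64(65.6)]
side plate 1740 [ 539.7 -367.6   11.5] [array([ 541.7, -364.9]), array([153.6, 152.4]), np.float64(69.7)]
side rim 75 [ 592.1 -143.6  110.9] [array([ 588.9, -143.1]), array([25.3, 96.1]), np.float64(44.6)]
side rim 60 [ 591.7 -233.6  111.9] [array([ 590.8, -231.9]), array([96.5, 23.3]), np.float64(49.2)]
side rim 97 [ 489.  -213.8  111.5] [array([ 494. , -205.7]), array([ 45.9, 134.3]), np.float64(19.9)]
side lug 59 [532.8 208.9 154.5] [array([533.9, 209.9]), array([34.9, 39.3]), np.float64(1.4)]
```

```bash
python3 -c "
import cv2,numpy as np
a=cv2.imread('pics/f_side.png')[90:330,180:400];b=cv2.imread('pics/f_wrist.png')
cv2.imwrite('pics/f.png',np.hstack([cv2.resize(a,(367,400)),cv2.resize(b[:,120:540],(420,400))]))"
```

```text
(no output)
```

View pics/f.png

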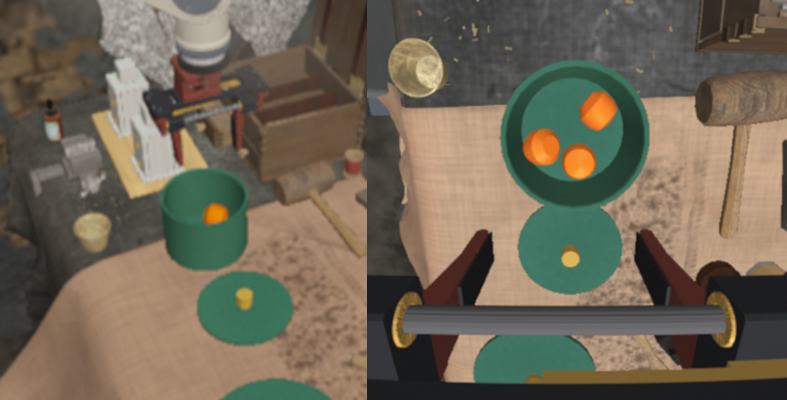

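Three castings lie in the tin (crop px 598,110; 542,147; 580,160). Both cups stand on the board, and the lid has been knocked to about (540,-363). I go above it and refine.

```bash
python3 -m creep '[0.002,-0.035,0,0,0.004,-0.07,0,0,0.006,-0.105,0,0,0.007,-0.129,0,0,0.007,-0.129,-0.035,0,0.007,-0.129,-0.07,0,0.007,-0.129,-0.1,0,0.007,-0.129,-0.13,0,0.007,-0.129,-0.13,0,0.007,-0.129,-0.13,0]'
python3 - <<'E'
from h import *
for i in range(2):cams.get_image("wrist")
s=shot("wrist"); save(s,"w9"); P=cloud(s); Z=P[...,2];hsv=cv2.cvtColor(s[0],cv2.COLOR_RGB2HSV); ok=s[1]>0
q=P[ok&(Z>37)&(Z<50)&(abs(P[...,0]-540)<50)&(abs(P[...,1]+363)<50)&(hsv[...,0]<40)]
print(get_obs()["ee_pos"],len(q),q.mean(0),cv2.minAreaRect(q[:,:2].astype(np.float32)))
g=ok&(abs(Z-14)<6)&(hsv[...,0]>65)&(hsv[...,0]<95)&(hsv[...,1]>90)&(P[...,1]>-520)
q=P[g];print(len(q),cv2.minEnclosingCircle(q[:,:2].astype(np.float32)),q.min(0),q.max(0))
E
```

```text
t: 37.12
ee_pos: [539.2, -361.6, 117.4]
orientation: [-2.218, -2.219, 0.001]
ft_force: [-0.3, -0.6, -0.3]
width: 88.0
grasp_force: 0.0
[ 541.4409209  -363.50372922  121.02744568] 656 [ 540.67092373 -362.3888499    41.56813423] ((540.8672485351562, -362.9300537109375), (24.620540618896484, 25.45513916015625), 0.051934339106082916)
19083 ((546.134521484375, -310.2754211425781), 132.31396484375) [ 462.53097589 -441.76939689    8.08719998] [ 619.79221769 -195.9492977    19.96035171]
```

```bash
python3 -m creep '[0,0,-0.035,0,0,0,-0.07,0,0,0,-0.09,0,0,0,-0.1,0,0,0,-0.1,0,0,0,-0.1,0]'
python3 -m creep '[0,0,0,0,0,0,0,0,0,0,0,0,0,0,0,0,0,0,0,0,0,0,0,0,0,0,0,0,0,0,0,0,0,0,0,0]' 0
python3 -m creep '[0,0,0,0,0,0,0,0,0,0,0,0,0,0,0.02,0,0,0,0.05,0,0,0,0.09,0,0,0,0.13,0,0,0,0.15,0,0,0,0.15,0,0,0,0.15,0]'
python3 - <<'E'
from h import *
for i in range(3):cams.get_image("side")
print(get_obs()["ee_pos"])
s=shot("wrist"); save(s,"wa"); P=cloud(s); Z=P[...,2];hsv=cv2.cvtColor(s[0],cv2.COLOR_RGB2HSV); ok=s[1]>0
e=get_obs()["ee_pos"]
q=P[ok&(Z>e[2]+12)&(Z<e[2]+35)&(abs(P[...,0]-e[0])<20)&(abs(P[...,1]-e[1])<40)&(hsv[...,0]<40)&(hsv[...,1]>120)]
if len(q): print(len(q),q.mean(0),cv2.minAreaRect(q[:,:2].astype(np.float32)))
q=P[ok&(abs(Z-e[2]+5)<10)&(hsv[...,0]>65)&(hsv[...,0]<95)&(hsv[...,1]>90)]
print(len(q),q.min(0),q.max(0),cv2.minEnclosingCircle(q[:,:2].astype(np.float32)))
A=np.c_[q[:,:2],np.ones(len(q))];print(np.linalg.lstsq(A,q[:,2],rcond=None)[0])
q=P[ok&(abs(Z-113)<6)&(P[...,1]>-290)&(hsv[...,0]>65)&(hsv[...,0]<95)&(hsv[...,1]>90)]
if len(q):print("rim",len(q),q.min(0),q.max(0))
E
```

```text
t: 37.77
ee_pos: [541.0, -363.6, 20.2]
orientation: [2.22, 2.22, 0.001]
ft_force: [0.4, -0.6, -0.3]
width: 87.9
grasp_force: 0.0
t: 38.52
ee_pos: [540.0, -363.0, 18.6]
orientation: [-2.221, -2.221, 0.0]
ft_force: [-1.1, 0.4, 0.9]
width: 31.2
grasp_force: 0.0
t: 39.35
ee_pos: [540.2, -363.2, 169.4]
orientation: [2.22, 2.22, 0.0]
ft_force: [-0.0, 1.0, -2.8]
width: 25.2
grasp_force: 30.0
[ 538.66743012 -362.05286612  166.25424769]
2393 [ 538.41492153 -358.4074003   188.69196825] ((539.8421630859375, -362.0773010253906), (39.69488525390625, 26.12309455871582), 5.960980415344238)
31656 [ 459.1193717  -442.37700156  158.71900045] [ 617.19875496 -283.62063174  169.38417385] ((537.9999389648438, -362.963134765625), 79.67520904541016)
[-2.86191470e-03  7.49382383e-04  1.63197096e+02]
rim 2235 [ 473.29348672 -263.91778943  107.01395809] [ 613.04426455 -211.59126533  116.87056644]
```

```bash
python3 -m creep '[0,0.015,0,0,0.001,0.045,0,0,0.002,0.08,0,0,0.003,0.115,0,0,0.004,0.145,0,0,0.004,0.165,0,0,0.004,0.175,0,0,0.004,0.175,0,0,0.004,0.175,0,0,0.004,0.175,0,0]'
python3 - <<'E'
from h import *
e=[]
for i in range(6):
    cams.get_image("side"); e.append(get_obs()["ee_pos"])
print(np.mean(e,0),np.std(e,0))
for c in("wrist","side"):
    s=shot(c);P=cloud(s); Z=P[...,2];hsv=cv2.cvtColor(s[0],cv2.COLOR_RGB2HSV)
    g=(s[1]>0)&(hsv[...,0]>65)&(hsv[...,0]<95)&(hsv[...,1]>90)&(abs(P[...,1]+188)<100)
    q=P[g&(Z>155)&(Z<175)]; print(c,len(q),cv2.minEnclosingCircle(q[:,:2].astype(np.float32)),q[:,2].mean())
    q=P[g&(Z>20)&(Z<100)]; print("wall",len(q),q.min(0),q.max(0))
E
```

```text
t: 40.38
ee_pos: [544.1, -188.8, 168.5]
orientation: [2.222, 2.221, -0.0]
ft_force: [0.3, 0.8, -2.5]
width: 25.3
grasp_force: 30.0
[ 543.95606494 -188.99849563  168.54257314] [0.06230241 0.14890581 0.0267001 ]
wrist 31709 ((543.2438354492188, -189.29122924804688), 79.7261734008789) 163.6771238412365Traceback (most recent call last):
  File "<stdin>", line 10, in <module>
    return umr_minimum(a, axis, None, out, keepdims, initial, where)
ValueError: zero-size array to reduction operation minimum which has no identity
```

```bash
python3 -m creep '[0,0.001,0,0,0,0.001,-0.012,0,0,0.001,-0.022,0,0,0.001,-0.03,0,0,0.001,-0.036,0,0,0.001,-0.04,0,0,0.001,-0.042,0,0,0.001,-0.042,0,0,0.001,-0.042,0]'
python3 wt.py
```

```text
t: 41.48
ee_pos: [544.2, -187.0, 126.7]
orientation: [2.221, 2.221, 0.0]
ft_force: [-0.4, 0.1, -2.6]
width: 25.3
grasp_force: 30.0
mean -1.9023976666295352 0.38959784794569857 [ 544.1 -187.   126.9] 41.8833 25.062991378664336
```

```bash
python3 -m creep '[0,0,-0.001,0,0,0,-0.002,0,0,0,-0.002,0]'; python3 wt.py
```

```text
t: 42.13
ee_pos: [544.1, -187.0, 125.5]
orientation: [2.221, 2.221, 0.0]
ft_force: [-2.4, 0.4, 6.9]
width: 25.5
grasp_force: 30.0
mean 6.273200235294097 0.38551293656556634 [ 544.1 -187.   125.5] 42.5333 25.13596705673803
```

Seated in contact at the expected height. Release and check.

```bash
python3 -m creep '[0,0,0,0,0,0,0,0,0,0,0,0,0,0,0,0,0,0,0,0,0,0,0,0,0,0,0.03,0,0,0,0.06,0,0,0,0.1,0,0,0,0.14,0]' 1
python3 -m creep '[0,-0.03,0.03,0,0,-0.06,0.06,0,0,-0.09,0.08,0,0,-0.1,0.08,0,0,-0.1,0.08,0,0,-0.1,0.08,0]'
python3 - <<'E'
from h import *
for i in range(3):cams.get_image("side")
from scipy import ndimage
for c in("wrist","side","scene"):
    s=shot(c);save(s,"e_"+c);P=cloud(s); Z=P[...,2];hsv=cv2.cvtColor(s[0],cv2.COLOR_RGB2HSV)
    g=(s[1]>0)&(hsv[...,0]>65)&(hsv[...,0]<95)&(hsv[...,1]>90)&(abs(P[...,1]+188)<100)
    q=P[g&(Z>112)&(Z<130)]
    if len(q): print(c,len(q),cv2.minAreaRect(q[:,:2].astype(np.float32)),np.median(q[:,2]),np.linalg.lstsq(np.c_[q[:,:2]-q[:,:2].mean(0),np.ones(len(q))],q[:,2],rcond=None)[0])
    l,k=ndimage.label((s[1]>0)&(Z>151)&(Z<163)&(P[...,0]>480)&(P[...,0]<600)&(P[...,1]>0)&(P[...,1]<240))
    for i in range(1,k+1):
        q=P[l==i]
        if len(q)>25: print("lug",cv2.minAreaRect(q[:,:2].astype(np.float32)),q[:,2].mean())
a=cv2.imread('pics/e_side.png')[90:330,180:400];b=cv2.imread('pics/e_wrist.png')
cv2.imwrite('pics/e.png',np.hstack([cv2.resize(a,(367,400)),b[:,120:540]]))
E
```

```text
t: 43.37
ee_pos: [543.2, -186.7, 265.5]
orientation: [-2.22, -2.22, 0.001]
ft_force: [0.4, 0.2, -0.1]
width: 86.6
grasp_force: 0.0
t: 43.87
ee_pos: [543.2, -286.6, 343.2]
orientation: [-2.221, -2.218, 0.0]
ft_force: [-0.7, -0.2, -0.3]
width: 87.8
grasp_force: 0.0
wrist 12370 ((543.0692749023438, -187.27459716796875), (155.05282592773438, 155.7940216064453), 0.004106635693460703) 120.61350294307601 [-1.00874559e-04 -1.18103044e-03  1.20605376e+02]
side 1486 ((544.7662353515625, -187.3394012451172), (161.17701721191406, 156.15335083007812), 72.40863037109375) 118.25863539374615 [6.11716952e-04 1.06676303e-03 1.18185507e+02]
lug ((532.4476318359375, 209.6919708251953), (39.787635803222656, 35.57091522216797), 86.70341491699219) 154.30021081827732
lug ((532.7646484375, 48.469085693359375), (35.74406051635742, 43.91216278076172), 2.6430132389068604) 154.8931428351056
scene 981 ((544.796630859375, -185.8179931640625), (153.95529174804688, 162.61331176757812), 48.3602294921875) 118.63660042291463 [-2.98490342e-03 -1.33605694e-03  1.18642071e+02]
lug ((534.5584106445312, 211.85679626464844), (36.89432907104492, 42.91738510131836), 3.1868982315063477) 155.61988508675293
lug ((534.6282958984375, 49.07685852050781), (40.26590347290039, 35.38080596923828), 88.89266967773438) 155.7691798473985
```

View pics/e.png

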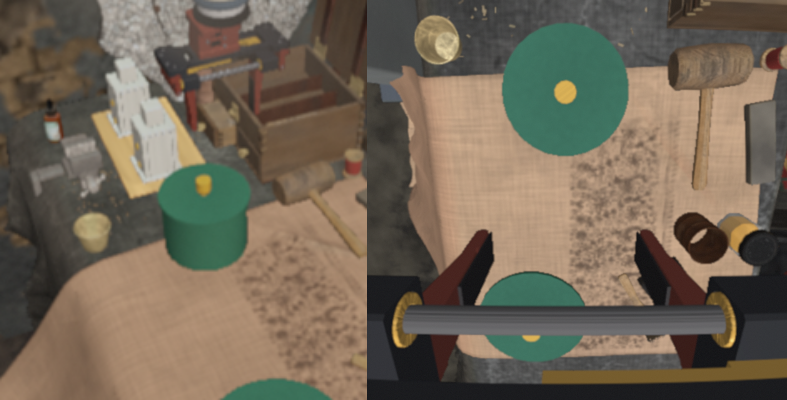

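The lid sits flat and centred on the tin (565,90). Both cups stand on the board, and the bystanders look untouched.

```bash
python3 -c "
from workcell import ticket
print(ticket.close_job())"
```

```text
the job is handed in; nothing more can be done
None
```

Job handed in at about 44 s: all three castings (one from one cup, two from the other) are in the tin, both cups are back mouth down on the board, and the lid sits flat and centred; the second cup seems to have brushed the first on the way over, which by measurement left it in place.

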